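Clamp a glued picture frame crosswise

TASK

The picture frame in the jig has just been glued: clamp it by pushing the four corner clamps all the way down, one at a time, first the one with the square cap, then the one diagonally opposite, then the one at the other end of the square one's long side, and then the last. Each clamp stays down when pushed. Do not touch or shift the frame itself, pick nothing up, and leave the pot, brush and other things around it where they are.

Things in the scene. Friction and masses are not known exactly. Their poses are not given: they have to be found in the camera images.
- jig: picture-frame gluing jig, screwed to the bench: plywood plate 250 (its x) x 200 (its y) x 12 mm thick, with a plain metal bracket at each corner, 72 mm high, that carries an upright push-down clamp. Origin at the centre of the plate's underside; x runs along the long side, z up. The clamp axes stand at x = +-80, y = +-60 mm: square at (+80,+60), opposite at (-80,-60), long at (-80,+60), last at (+80,-60).
- clamp_square_top (a point): centre of the flat top face of a 38 x 38 mm square black cap, 12 mm thick, on a 12 mm steel rod: the only clamp with a square cap. The point rides with the cap: 102 mm above the bench fully up, 88 mm fully down. Everything else of the jig stays below 76 mm.
- clamp_square (a joint): how far that clamp is pushed down, in m: 0 is fully up, 0.014 fully down (hard stop, rubber foot on the frame). It has no spring: about 4 N of friction holds it wherever it is left. It starts within 3 mm of fully up.
- clamp_opposite_top (a point): centre of the flat top face of a round black cap of 28 mm diameter, 12 mm thick, on a 12 mm steel rod: the clamp diagonally across the jig from the square one. The point rides with the cap: 102 mm above the bench fully up, 88 mm fully down. Everything else of the jig stays below 76 mm.
- clamp_opposite (a joint): how far that clamp is pushed down, in m: 0 is fully up, 0.014 fully down (hard stop, rubber foot on the frame). It has no spring: about 4 N of friction holds it wherever it is left. It starts within 3 mm of fully up.
- clamp_long_top (a point): centre of the flat top face of a round black cap of 28 mm diameter, 12 mm thick, on a 12 mm steel rod: the clamp at the other end of the square one's long side (160 mm from it). The point rides with the cap: 102 mm above the bench fully up, 88 mm fully down. Everything else of the jig stays below 76 mm.
- clamp_long (a joint): how far that clamp is pushed down, in m: 0 is fully up, 0.014 fully down (hard stop, rubber foot on the frame). It has no spring: about 4 N of friction holds it wherever it is left. It starts within 3 mm of fully up.
- clamp_last_top (a point): centre of the flat top face of a round black cap of 28 mm diameter, 12 mm thick, on a 12 mm steel rod: the clamp at the other end of the square one's short side (120 mm from it). The point rides with the cap: 102 mm above the bench fully up, 88 mm fully down. Everything else of the jig stays below 76 mm.
- clamp_last (a joint): how far that clamp is pushed down, in m: 0 is fully up, 0.014 fully down (hard stop, rubber foot on the frame). It has no spring: about 4 N of friction holds it wherever it is left. It starts within 3 mm of fully up.
- frame: dark red wooden picture frame 190 x 150 x 16 mm, rails 30 mm wide, lying loose on the jig's plate under the four clamps, its top 28 mm above the bench. Origin at the centre of its underside.
- pot: small amber glass paint pot, 34 dia x 34 high, standing on the jig's plate inside the frame's opening (mm); bystander, origin at the centre of its underside.
- block: cork sanding block 70 x 35 x 22, lying on the bench beside a long side of the jig (mm); bystander, origin at the centre of its underside.
- brush: flat paint brush, about 200 long and 48 wide, 18 thick, lying on the bench beside the other long side of the jig (mm); bystander, origin at the centre of its underside.
- tin: paint tin, 100 dia x 120 high, on the left of the bench (mm); bystander, origin at the centre of its underside.
- tin_lid: steel tin lid, 100 dia x 9, lying on the left of the bench (mm); bystander, origin at the centre of its underside.
- tube: paint tube, 115 x 34 x 20, lying on the right of the bench (mm); bystander, origin at the centre of its underside.
- water_jar: open glass jar, 72 dia x 90 high, on the right of the bench (mm); bystander, origin at the centre of its underside.
Things that resemble listed ones, but are neither listed nor needed, are in the scene too. What is shaped like the frame but green or turquoise is not meant.

How it is judged:
By the outcome, as a careful person would: the job done as asked, in the order asked, and still so for the second after the job is handed in, with the robot touching nothing.
It also fails if it takes over 45 s, if anything falls off the work surface, if the arm or the gripper's body presses on something with over 40 N, if the wrist force passes 120 N, or if a joint passes its speed limit or range.

ROBOT

A 6-joint arm with a two-finger parallel gripper is mounted at the origin on the work surface. World frame = base frame: x ahead of the robot, y to its left, z up, the work surface at z = 0. Lengths are in m, angles in rad, forces in N, time in s.
With the tool pointing down it reaches from about 0.3 to 0.875 m from the base axis. Payload 6.4 kg.
Tool frame: the origin (TCP) lies midway between the tips of the shut fingers; the grasp point (between the pads) lies 19 mm behind it (ctrl.pinch_z is the distance from the TCP to the grasp point, in m); z points along the fingers, y is the line along which they close (so a half turn about z gives the same grasp; the last joint's range is limited). The gripper opens to 85 mm and grips with 20 to 120 N. Pads are 22 mm wide; open, the fingers measure 114 mm over their backs; the gripper's body (76 mm by 85 mm) begins 54 mm behind the grasp point. The pads swing forward as they close: fully open they stand 13 mm farther back than shut.
Start: joints at [-1.489, 0.181, 1.607, -0, 1.354, -0.206], TCP at [0.163, -0.551, 0.231] pointing down, gripper open.
Joint ranges: [-2.99, 2.99], [-0.89, 2.07], [0.3, 2.58], [-1.14, 4.28], [0, 2.63], [-3.12, 3.12]. Speed limits (rad/s): [2.57, 2.57, 3.01, 3.14, 3.14, 3.14].

INTERFACE

Orientations are given as a unit quaternion [w, x, y, z].
In Python, from bench import ctrl gives the robot as it stands.
- The arm moves only by the tool apply_moves, never from a script. Its argument "moves" is a list of rows, each an object with "jaw": the opening, from 0 (shut) to 1 (fully open); "offset": the shift along the tool's x, y, z in mm, a list of three; "rot": the turn, a rotation vector about the tool's x, y, z in degrees, a list of three. In form: [{"jaw": jaw, "offset": [dx, dy, dz], "rot": [ax, ay, az]}, ...]. A call has exactly 5 rows; each row shifts and turns the commanded pose from where the row before left it, along the tool's axes as they then stand; what a row does not reach is not made up. A row lasts 1/8 s, in which the tool goes at most 62.5 mm and 10.7 degrees, less where a joint would pass 70% of its speed; a pose out of reach is approached as far as the arm can. A call is refused whole if a number of a shift passes 62.5 or a number of a turn 10.7, either way. A call with a gripper value outside its range is refused whole. The fingers move at their own pace and stop on an object; the grip force is fixed at half the most. Time passes only in rows, so rows that do not move let the fingers close, or fill a call up. It gives the time, the measured TCP pose, the force, the opening and the grip force at its end, in the units of the state.
- ctrl.get_obs(): the state, without advancing time (a new reading comes with each control period).
- ctrl.camera(name): name is "side" or "top" or "wrist"; returns (picture, depth): 400x640x3 uint8, red, green, blue; 400x640 float32, m along the optical axis (not along the pixel's ray), 0 where there is no reading.
- ctrl.camera_params(name): a dict with "K" (3x3 intrinsics, pixels), "dist" ([k1, k2, p1, p2, k3] as OpenCV has them; the pictures are not rectified), "cam_to_world" (4x4, takes a point from camera to world coordinates); the wrist camera has in their place "mount" (4x4, takes a point from camera to tool coordinates, whose origin is the TCP and whose axes are the flange's). Camera axes: x right, y down, z forward; pixel columns grow to the right and rows downward; lengths in m; the calibration is good to about 2 mm. A picture is of the moment at which its call begins: read the wrist's pose just before it. camera_params takes no time and is no camera call.
- ctrl.hand_in(): hands the job in; it is judged then, once.
Trained networks look in the newest picture that a camera, given by its name, has taken for a name from the list of things; names that differ only in an ending like _2 or _b are one class to them, and where a whole thing is asked for, a point or a joint stands for the part that bears it (a point fixed in the world has none). Each returns a list of dicts, best first, with "score" (0 to 1); they miss things now and then, are a little off and sometimes report something else, mostly with a low value. They report only what shows in the picture. A call takes as long as a camera call. They do not tell look-alikes from the thing itself.
- ctrl.outline_of(camera, target): "region" (400x640 bool, what is visible of it) and "position" ([column, row] in pixels, amid what is visible of it).
The state is a dict: "time_s": time; "q": joint angles; "dq": joint speeds; "joint_efforts": joint torques, N m; "eef_pos": TCP position; "eef_rot": TCP orientation; "wrist_force": force on the tool from outside, world axes, zero at the start; "torque": the same for the moment, N m; "opening": opening from 0.0 (shut) to 1.0 (fully open); "grasp_force": force on a finger pad.
Only numpy, scipy, OpenCV 4.12 (cv2) and the standard library are available. Lean on these libraries where they do the work, as an engineer would, in place of code of your own. Each camera call takes 0.05 s, during which the arm holds its last target. There are 200 camera calls.

## Working session

There is one attempt and no reset: what is moved stays moved. The work goes in short steps, Python scripts to look and compute and a tool call to move; the robot and the scene stay as the last step left them, time stands still between calls to the robot, and variables do not carry over. Pictures are saved under pics/ and viewed, at most 10 in all, crops included, and the job is handed in when it is done.

Besides the shell and the picture viewer there is one more tool, called after "Request:" by a JSON object that holds its "op" and its "data", one argument or row to a line. apply_moves: Moves the arm, as the interface text tells. Its arguments: {"type":"object","properties":{"moves":{"type":"array"}},"required":["moves"]}

```bash
mkdir -p pics
cat > h.py <<'E'
import numpy as np, cv2
from scipy.spatial.transform import Rotation as R
from bench import ctrl
def c2w(cam,o=None):
    p=ctrl.camera_params(cam)
    if 'cam_to_world' in p: return p,np.array(p['cam_to_world'])
    o=o or ctrl.get_obs(); T=np.eye(4); q=o['eef_rot']
    T[:3,:3]=R.from_quat([q[1],q[2],q[3],q[0]]).as_matrix(); T[:3,3]=o['eef_pos']
    return p,T@np.array(p['mount'])
def ray(cam,px,z,o=None):
    "pixels onto plane z"
    p,T=c2w(cam,o)
    n=cv2.undistortPoints(np.float64(px).reshape(-1,1,2),np.array(p['K']),np.array(p['dist'])).reshape(-1,2)
    d=np.c_[n,np.ones(len(n))]@T[:3,:3].T; c=T[:3,3]
    return c+d*((z-c[2])/d[:,2])[:,None]
def save(n,im): cv2.imwrite('pics/'+n,im[:,:,::-1])
E
python3 - <<'E'
from h import *
o=ctrl.get_obs();print(o)
for c in('top','side'):
    im,d=ctrl.camera(c);save(c+'1.png',im)
    for t in('clamp_square_top','clamp_opposite_top','clamp_long_top','clamp_last_top','jig','frame'):
        for r in ctrl.outline_of(c,t)[:5]:
            m=r['region'];p=r['position']
            print(c,t,round(r['score'],2),np.round(p),m.sum(),ray(c,[p],.1)[0].round(3),round(float(np.median(d[m])),3))
print(c2w('top')[1].round(3))
E
```

```text
{'time_s': 0.0, 'q': array([-1.48926308e+00,  1.81558630e-01,  1.60800456e+00, -1.38425074e-05,
        1.35381400e+00, -2.06303095e-01]), 'dq': array([0.00019005, 0.00085094, 0.00330256, 0.00154662, 0.00285986,
       0.00145759]), 'joint_efforts': array([-1.36809426e-04, -4.44873655e+01, -3.51342165e+01, -3.00926122e-04,
        9.02534433e-03,  1.01703998e-05]), 'eef_pos': array([ 0.16319445, -0.55077375,  0.23037594]), 'eef_rot': array([-8.90953287e-04,  9.89661035e-01,  1.43423291e-01,  4.88834732e-05]), 'wrist_force': array([-0.18224125,  1.06796865, -0.12780734]), 'torque': array([-0.00996404, -0.02792316,  0.00623876]), 'grasp_force': 0.0, 'opening': 1.002458365988899}
top clamp_square_top 0.63 [283. 203.] 140 [0.448 0.095 0.1  ] 1.299
top clamp_opposite_top 0.41 [284. 143.] 54 [0.638 0.097 0.1  ] 1.314
top clamp_opposite_top 0.16 [316. 162.] 40 [ 0.578 -0.005  0.1  ] 1.31
top clamp_long_top 0.37 [315. 162.] 62 [ 0.579 -0.002  0.1  ] 1.309
top clamp_last_top 0.38 [253. 187.] 65 [0.497 0.192 0.1  ] 1.303
top jig 0.97 [290. 180.] 3106 [0.522 0.077 0.1  ] 1.391
top frame 0.92 [382. 157.] 1458 [ 0.598 -0.214  0.1  ] 1.393
top frame 0.88 [388. 249.] 1404 [ 0.308 -0.235  0.1  ] 1.375
top frame 0.78 [300. 181.] 1178 [0.517 0.046 0.1  ] 1.379
side clamp_square_top 0.59 [312. 224.] 129 [0.43  0.091 0.1  ] 1.233
side clamp_opposite_top 0.59 [251. 200.] 108 [0.625 0.105 0.1  ] 1.297
side clamp_long_top 0.39 [288. 182.] 74 [ 0.571 -0.011  0.1  ] 1.329
side clamp_last_top 0.54 [271. 238.] 81 [0.5   0.189 0.1  ] 1.199
side jig 0.57 [282. 228.] 3483 [0.495 0.145 0.1  ] 1.299
side frame 0.96 [292. 216.] 1239 [0.494 0.094 0.1  ] 1.328
side frame 0.83 [377. 214.] 310 [ 0.288 -0.036  0.1  ] 1.375
side frame 0.63 [327. 169.] 1348 [ 0.498 -0.117  0.1  ] 1.515
[[ 0.015 -0.998  0.064  0.391]
 [-1.    -0.015 -0.002 -0.012]
 [ 0.003 -0.064 -0.998  1.401]
 [ 0.     0.     0.     1.   ]]
```

Run:
```python
import cv2
a=cv2.imread('pics/top1.png')[110:260,200:420];b=cv2.imread('pics/side1.png')[130:280,200:420]
cv2.imwrite('pics/crop1.png',cv2.resize(cv2.vconcat([a,b]),None,fx=2,fy=2,interpolation=cv2.INTER_CUBIC)[:600])
cv2.imwrite('pics/crop1.png',cv2.vconcat([cv2.resize(x,None,fx=2,fy=2,interpolation=cv2.INTER_CUBIC) for x in(a,b)]))
```

```text
(no output)
```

View pics/top1.png

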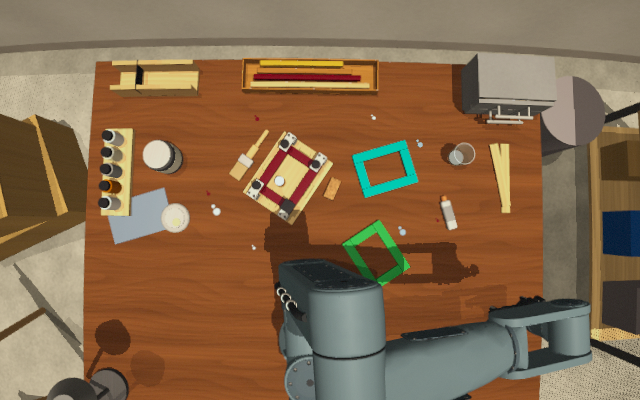

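View pics/crop1.png

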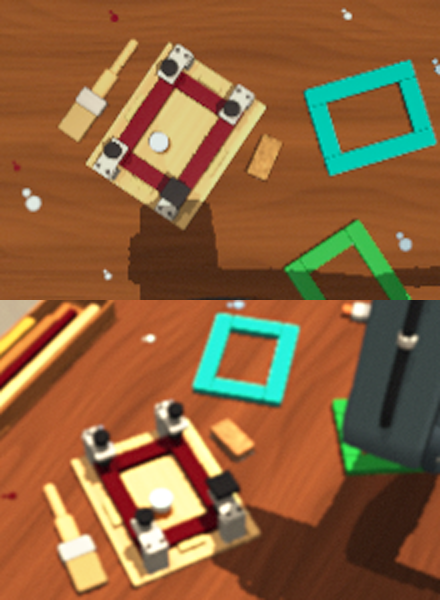

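```bash
cat >> h.py <<'E'
L=np.array([[.08,.06],[-.08,-.06],[-.08,.06],[.08,-.06]])
def fit(P):
    A=L; c=P.mean(0); H=A.T@(P-c); U,S,V=np.linalg.svd(H); D=np.diag([1,np.linalg.det(V.T@U.T)]); Q=V.T@D@U.T
    F=A@Q.T+c; return F,np.arctan2(Q[1,0],Q[0,0]),P-F
def totool(t):
    o=ctrl.get_obs(); q=o['eef_rot']
    return R.from_quat([q[1],q[2],q[3],q[0]]).inv().apply(np.array(t)-o['eef_pos'])*1000
E
python3 - <<'E'
from h import *
F,y,r=fit(np.array([[.439,.093],[.632,.101],[.575,-.006],[.4985,.19]]))
print(F.round(4),np.degrees(y),(r*1000).round(1),F.mean(0))
print(totool([*F.mean(0),.3]).round(0)); print(np.array(ctrl.camera_params('wrist')['mount']).round(3),ctrl.camera_params('wrist')['K'])
E
```

```text
[[4.363e-01 8.790e-02]
 [6.359e-01 1.011e-01]
 [5.704e-01 6.000e-04]
 [5.019e-01 1.884e-01]] 146.9046906173104 [[ 2.7  5.1]
 [-3.9 -0.1]
 [ 4.6 -6.6]
 [-3.4  1.6]] [0.536125 0.0945  ]
[ 541. -513.  -69.]
[[ 0.001 -0.965 -0.262  0.066]
 [ 1.     0.001 -0.001 -0.   ]
 [ 0.002 -0.262  0.965 -0.141]
 [ 0.     0.     0.     1.   ]] [[280.79561885   0.         322.28616162]
 [  0.         280.79561885 200.83085849]
 [  0.           0.           1.        ]]
```

Request:
{"op": "apply_moves", "data": {
  "moves": [
    {"jaw":0,"offset":[38,-36,-5],"rot":[0,0,0]},
    {"jaw":0,"offset":[38,-36,-5],"rot":[0,0,0]},
    {"jaw":0,"offset":[38,-36,-5],"rot":[0,0,0]},
    {"jaw":0,"offset":[38,-36,-5],"rot":[0,0,0]},
    {"jaw":0,"offset":[38,-36,0],"rot":[0,0,0]}
  ]
}}

```text
time_s: 1.32
eef_pos: [0.2951, -0.3236, 0.2519]
eef_rot: [0.001, 0.99, 0.143, 0.0]
wrist_force: [0.6, -1.2, -0.4]
opening: 0.005
grasp_force: 0.0
```

Request:
{"op": "apply_moves", "data": {
  "moves": [
    {"jaw":0,"offset":[38,-36,0],"rot":[0,0,0]},
    {"jaw":0,"offset":[38,-36,0],"rot":[0,0,0]},
    {"jaw":0,"offset":[38,-36,0],"rot":[0,0,0]},
    {"jaw":0,"offset":[38,-36,0],"rot":[0,0,0]},
    {"jaw":0,"offset":[38,-36,0],"rot":[0,0,0]}
  ]
}}

```text
time_s: 1.95
eef_pos: [0.4262, -0.0968, 0.2517]
eef_rot: [0.0, 0.99, 0.143, 0.0]
wrist_force: [0.8, 0.2, -0.3]
opening: 0.002
grasp_force: 0.0
```

Request:
{"op": "apply_moves", "data": {
  "moves": [
    {"jaw":0,"offset":[38,-36,0],"rot":[0,0,0]},
    {"jaw":0,"offset":[38,-36,0],"rot":[0,0,0]},
    {"jaw":0,"offset":[38,-36,0],"rot":[0,0,0]},
    {"jaw":0,"offset":[38,-36,0],"rot":[0,0,0]},
    {"jaw":0,"offset":[0,0,0],"rot":[0,0,0]}
  ]
}}

```text
time_s: 2.58
eef_pos: [0.5311, 0.0858, 0.2511]
eef_rot: [-0.0, 0.989, 0.146, 0.0]
wrist_force: [0.1, -0.6, -0.6]
opening: -0.0
grasp_force: 0.0
```

```bash
cat > look.py <<'E'
from h import *
import sys
o=ctrl.get_obs();im,d=ctrl.camera('wrist');save(sys.argv[1],im)
print(o['eef_pos'].round(4),o['q'].round(2),o['wrist_force'].round(1),o['opening'])
for t in('clamp_square_top','clamp_opposite_top','clamp_long_top','clamp_last_top'):
    for r in ctrl.outline_of('wrist',t)[:5]:
        m=r['region']; p=r['position']; z=.1
        v,u=np.nonzero(m); P,T=c2w('wrist',o)
        dd=np.where(m,d,0); 
        # world points of the region by depth, keep top face
        n=cv2.undistortPoints(np.float64(np.c_[u,v]).reshape(-1,1,2),np.array(P['K']),np.array(P['dist'])).reshape(-1,2)
        W=(np.c_[n,np.ones(len(n))]*d[v,u][:,None])@T[:3,:3].T+T[:3,3]; zt=np.percentile(W[:,2],80)
        k=W[:,2]>zt-.004; c=(W[k].min(0)+W[k].max(0))/2
        print(t,round(r['score'],2),np.round(p),m.sum(),'mean',W[k].mean(0).round(4),'mid',c.round(4),'z',zt.round(4))
E
python3 look.py w1.png
```

```text
[0.5311 0.0858 0.2511] [-0.06  0.08  1.68  0.    1.38  1.22] [ 0.1 -0.6 -0.6] -4.629938293295608e-05
clamp_square_top 0.51 [292. 257.] 163 mean [0.4412 0.1004 0.104 ] mid [0.4838 0.1015 0.1946] z 0.1003
clamp_opposite_top 0.86 [346.  85.] 669 mean [0.6374 0.0967 0.0985] mid [0.6226 0.0966 0.2438] z 0.0987
clamp_long_top 0.89 [414. 171.] 608 mean [ 0.5733 -0.0024  0.1006] mid [0.5768 0.0441 0.2441] z 0.0995
```

View pics/w1.png

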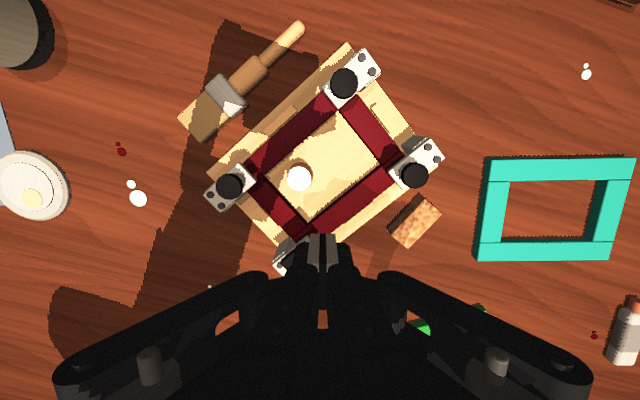

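The wrist picture shows the three round caps at (344,83) opposite, (414,175) long, (230,186) last; the square cap is hidden by the gripper near (292,257). Candidates: only one square cap; the geometry assigns the rest.

Run:
```python
from h import *
P=ray('wrist',[[344,83],[414,175],[230,186]],.1)[:,:2];print(P.round(4))
P=np.vstack([P[1]+P[2]-P[0],P])
F,y,r=fit(P);print(F.round(4),np.degrees(y),(r*1000).round(1))
t=F[0];print('to square',totool([*t,.13]).round(1))
print('yaw axes', R.from_quat(np.roll(ctrl.get_obs()['eef_rot'],-1)).as_matrix().round(3))
```

```text
[[ 0.6361  0.092 ]
 [ 0.5712 -0.0059]
 [ 0.5046  0.1775]]
[[ 0.4381  0.0795]
 [ 0.6377  0.0922]
 [ 0.572  -0.0082]
 [ 0.5039  0.1799]] 146.78096294954486 [[ 1.6  0.2]
 [-1.6 -0.2]
 [-0.8  2.3]
 [ 0.8 -2.3]]
to square [-88.8 -23.6 121.4]
yaw axes [[ 0.959  0.283 -0.   ]
 [ 0.283 -0.959 -0.   ]
 [-0.     0.    -1.   ]]
```

Request:
{"op": "apply_moves", "data": {
  "moves": [
    {"jaw":0,"offset":[-30,-8,0],"rot":[0,0,0]},
    {"jaw":0,"offset":[-30,-8,20],"rot":[0,0,0]},
    {"jaw":0,"offset":[-27,-9,40],"rot":[0,0,0]},
    {"jaw":0,"offset":[0,0,40],"rot":[0,0,0]},
    {"jaw":0,"offset":[0,0,0],"rot":[0,0,0]}
  ]
}}

```text
time_s: 3.45
eef_pos: [0.4372, 0.0815, 0.1492]
eef_rot: [-0.001, 0.99, 0.142, -0.003]
wrist_force: [0.2, -0.6, 0.4]
opening: -0.003
grasp_force: 0.0
```

```bash
python3 look.py w2.png
python3 - <<'E'
from h import *
im,d=ctrl.camera('side');a=im[130:290,210:400];t,_=ctrl.camera('top')
b=cv2.imread('pics/w2.png')[:,:,::-1]
save('c2.png',np.vstack([cv2.resize(np.hstack([a,t[110:270,200:390]]),(640,270),interpolation=cv2.INTER_CUBIC),b[:320]]))
E
```

```text
[0.4372 0.0815 0.1492] [-0.08 -0.02  2.   -0.    1.17  1.2 ] [ 0.2 -0.6  0.4] -0.0030224167601691516
clamp_square_top 0.9 [323. 211.] 2489 mean [0.4423 0.0838 0.1011] mid [0.4606 0.0828 0.1935] z 0.1005
clamp_long_top 0.59 [515.  58.] 2107 mean [ 0.5714 -0.002   0.1004] mid [0.5432 0.0414 0.1929] z 0.0995
clamp_last_top 0.78 [198.  81.] 1751 mean [0.5034 0.1825 0.1007] mid [0.5032 0.1487 0.1936] z 0.1007
```

View pics/c2.png

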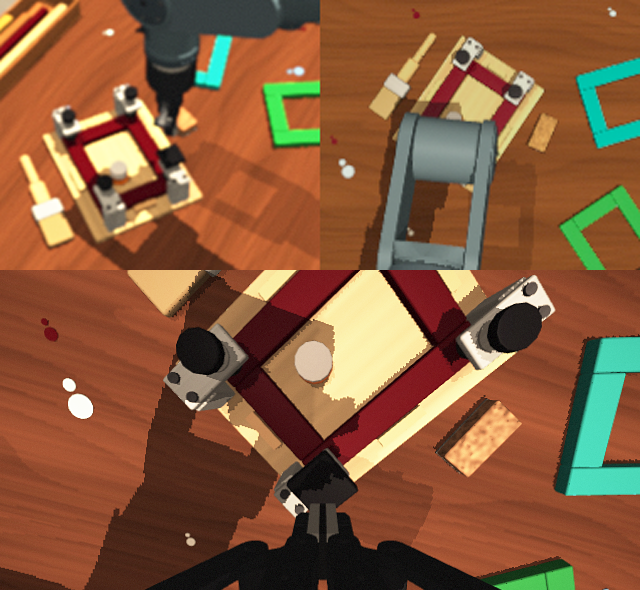

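The square cap sits right under the fingertips in the wrist view (323,490 in the composite). It is the only square cap, with last at (200,350) and long at (515,325). Pushing now.

Request:
{"op": "apply_moves", "data": {
  "moves": [
    {"jaw":0,"offset":[1,-3,25],"rot":[0,0,0]},
    {"jaw":0,"offset":[0,0,20],"rot":[0,0,0]},
    {"jaw":0,"offset":[0,0,5],"rot":[0,0,0]},
    {"jaw":0,"offset":[0,0,5],"rot":[0,0,0]},
    {"jaw":0,"offset":[0,0,4],"rot":[0,0,0]}
  ]
}}

```text
time_s: 4.42
eef_pos: [0.4403, 0.0854, 0.0929]
eef_rot: [0.0, 0.99, 0.143, 0.0]
wrist_force: [-1.8, 0.4, 3.6]
opening: -0.003
grasp_force: 1.8
```

Request:
{"op": "apply_moves", "data": {
  "moves": [
    {"jaw":0,"offset":[0,0,3],"rot":[0,0,0]},
    {"jaw":0,"offset":[0,0,2],"rot":[0,0,0]},
    {"jaw":0,"offset":[0,0,1],"rot":[0,0,0]},
    {"jaw":0,"offset":[0,0,0],"rot":[0,0,0]},
    {"jaw":0,"offset":[0,0,0],"rot":[0,0,0]}
  ]
}}

```text
time_s: 5.05
eef_pos: [0.4404, 0.0854, 0.0878]
eef_rot: [0.0, 0.99, 0.144, 0.0]
wrist_force: [-7.5, 0.3, 18.6]
opening: 0.003
grasp_force: 8.9
```

Request:
{"op": "apply_moves", "data": {
  "moves": [
    {"jaw":0,"offset":[0,0,1],"rot":[0,0,0]},
    {"jaw":0,"offset":[0,0,0],"rot":[0,0,0]},
    {"jaw":0,"offset":[0,0,-30],"rot":[0,0,0]},
    {"jaw":0,"offset":[0,0,-30],"rot":[0,0,0]},
    {"jaw":0,"offset":[48,11,0],"rot":[0,0,0]}
  ]
}}

```text
time_s: 5.68
eef_pos: [0.4903, 0.0885, 0.1487]
eef_rot: [0.001, 0.99, 0.144, 0.003]
wrist_force: [0.1, -0.3, 0.5]
opening: -0.001
grasp_force: 0.0
```

Request:
{"op": "apply_moves", "data": {
  "moves": [
    {"jaw":0,"offset":[48,12,0],"rot":[0,0,0]},
    {"jaw":0,"offset":[48,11,0],"rot":[0,0,0]},
    {"jaw":0,"offset":[47,11,0],"rot":[0,0,0]},
    {"jaw":0,"offset":[0,0,0],"rot":[0,0,0]},
    {"jaw":0,"offset":[0,0,0],"rot":[0,0,0]}
  ]
}}

```text
time_s: 6.3
eef_pos: [0.6351, 0.0964, 0.1444]
eef_rot: [-0.0, 0.99, 0.143, -0.001]
wrist_force: [0.5, -0.6, 1.0]
opening: -0.0
grasp_force: 0.0
```

```bash
python3 look.py w3.png
```

```text
[0.6351 0.0964 0.1444] [-0.03  0.41  1.5  -0.    1.23  1.25] [ 0.5 -0.6  1. ] -0.0002005212956313088
clamp_opposite_top 0.95 [324. 216.] 1163 mean [0.6395 0.0971 0.0989] mid [0.6621 0.0995 0.1903] z 0.0986
clamp_long_top 0.66 [415. 320.] 247 mean [0.5777 0.003  0.1014] mid [0.6341 0.0533 0.1907] z 0.0995
clamp_last_top 0.38 [198. 291.] 44 mean [0.5176 0.1853 0.0504] mid [0.5724 0.1653 0.1224] z 0.0466
```

View pics/w3.png

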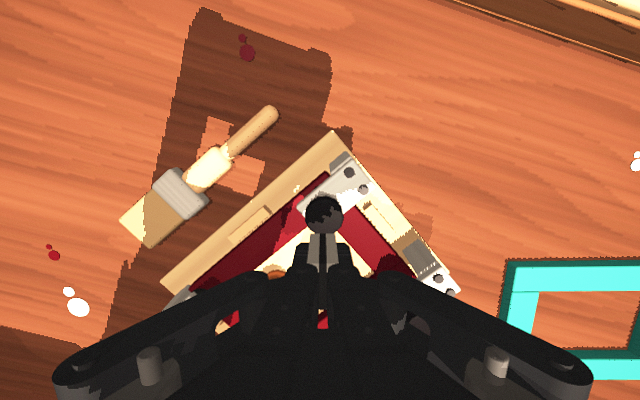

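The opposite cap is at (323,215), just beyond the fingertips and in line with them. Pushing.

Request:
{"op": "apply_moves", "data": {
  "moves": [
    {"jaw":0,"offset":[2,0,25],"rot":[0,0,0]},
    {"jaw":0,"offset":[0,0,15],"rot":[0,0,0]},
    {"jaw":0,"offset":[0,0,5],"rot":[0,0,0]},
    {"jaw":0,"offset":[0,0,5],"rot":[0,0,0]},
    {"jaw":0,"offset":[0,0,4],"rot":[0,0,0]}
  ]
}}

```text
time_s: 7.18
eef_pos: [0.638, 0.097, 0.092]
eef_rot: [0.0, 0.99, 0.143, 0.0]
wrist_force: [-3.3, -0.5, 3.9]
opening: 0.002
grasp_force: 1.8
```

Request:
{"op": "apply_moves", "data": {
  "moves": [
    {"jaw":0,"offset":[0,0,3],"rot":[0,0,0]},
    {"jaw":0,"offset":[0,0,2],"rot":[0,0,0]},
    {"jaw":0,"offset":[0,0,1],"rot":[0,0,0]},
    {"jaw":0,"offset":[0,0,0],"rot":[0,0,0]},
    {"jaw":0,"offset":[0,0,0],"rot":[0,0,0]}
  ]
}}

```text
time_s: 7.8
eef_pos: [0.6382, 0.097, 0.0879]
eef_rot: [0.0, 0.99, 0.144, 0.001]
wrist_force: [-9.1, -0.7, 16.6]
opening: -0.001
grasp_force: 8.5
```

Request:
{"op": "apply_moves", "data": {
  "moves": [
    {"jaw":0,"offset":[0,0,1],"rot":[0,0,0]},
    {"jaw":0,"offset":[0,0,0],"rot":[0,0,0]},
    {"jaw":0,"offset":[0,0,-30],"rot":[0,0,0]},
    {"jaw":0,"offset":[0,0,-30],"rot":[0,0,0]},
    {"jaw":0,"offset":[-30,25,0],"rot":[0,0,0]}
  ]
}}

```text
time_s: 8.43
eef_pos: [0.6192, 0.0654, 0.1477]
eef_rot: [0.001, 0.989, 0.145, 0.004]
wrist_force: [0.0, 0.7, 0.2]
opening: 0.001
grasp_force: 0.0
```

Request:
{"op": "apply_moves", "data": {
  "moves": [
    {"jaw":0,"offset":[-30,25,0],"rot":[0,0,0]},
    {"jaw":0,"offset":[-31,26,0],"rot":[0,0,0]},
    {"jaw":0,"offset":[0,0,0],"rot":[0,0,0]},
    {"jaw":0,"offset":[0,0,0],"rot":[0,0,0]},
    {"jaw":0,"offset":[0,0,0],"rot":[0,0,0]}
  ]
}}

```text
time_s: 9.05
eef_pos: [0.5727, -0.001, 0.1443]
eef_rot: [-0.0, 0.99, 0.144, 0.0]
wrist_force: [0.2, 0.1, 0.1]
opening: 0.001
grasp_force: 0.0
```

```bash
python3 look.py w4.png
```

```text
[ 0.5727 -0.001   0.1443] [-0.21  0.27  1.69  0.    1.18  1.07] [0.2 0.1 0.1] 0.0013604414355923812
clamp_square_top 0.65 [206. 288.] 71 mean [0.4461 0.0887 0.0329] mid [0.4449 0.0884 0.0324] z 0.0338
clamp_square_top 0.37 [636. 389.] 488 mean [ 0.4467 -0.4296  0.0126] mid [ 0.446  -0.4299  0.0131] z 0.0128
clamp_opposite_top 0.63 [213.  88.] 1680 mean [0.6376 0.0954 0.0876] mid [0.6374 0.064  0.1846] z 0.0874
clamp_opposite_top 0.25 [231. 182.] 30895 mean [0.5854 0.0887 0.0833] mid [0.5704 0.0822 0.1767] z 0.0715
clamp_long_top 0.68 [327. 216.] 1038 mean [ 0.5757 -0.0035  0.1   ] mid [5.996e-01 3.000e-04 1.907e-01] z 0.0996
clamp_last_top 0.88 [ 56. 233.] 2032 mean [0.5048 0.1817 0.1003] mid [0.5627 0.1076 0.1912] z 0.1005
```

View pics/w4.png

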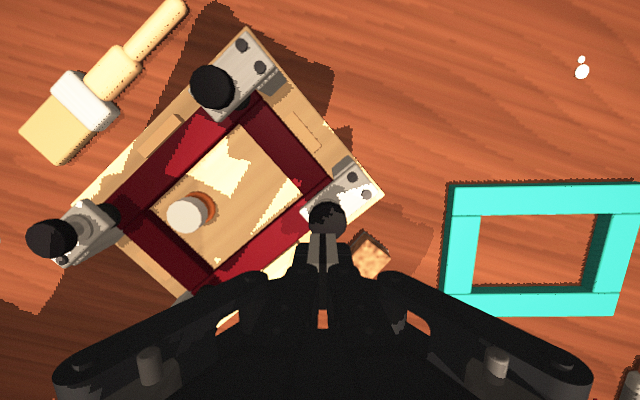

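The opposite cap (213,88) now reads 87.5 mm, so it is fully down. The long cap is at (327,216) ahead of the tips, and last is at (50,240), still up. Pushing long.

Request:
{"op": "apply_moves", "data": {
  "moves": [
    {"jaw":0,"offset":[1,2,25],"rot":[0,0,0]},
    {"jaw":0,"offset":[0,0,15],"rot":[0,0,0]},
    {"jaw":0,"offset":[0,0,5],"rot":[0,0,0]},
    {"jaw":0,"offset":[0,0,5],"rot":[0,0,0]},
    {"jaw":0,"offset":[0,0,4],"rot":[0,0,0]}
  ]
}}

```text
time_s: 9.93
eef_pos: [0.5737, -0.0033, 0.0906]
eef_rot: [0.0, 0.99, 0.143, 0.0]
wrist_force: [-2.3, 1.0, 4.2]
opening: 0.004
grasp_force: 1.8
```

Request:
{"op": "apply_moves", "data": {
  "moves": [
    {"jaw":0,"offset":[0,0,3],"rot":[0,0,0]},
    {"jaw":0,"offset":[0,0,2],"rot":[0,0,0]},
    {"jaw":0,"offset":[0,0,1],"rot":[0,0,0]},
    {"jaw":0,"offset":[0,0,0],"rot":[0,0,0]},
    {"jaw":0,"offset":[0,0,0],"rot":[0,0,0]}
  ]
}}

```text
time_s: 10.55
eef_pos: [0.574, -0.0033, 0.0878]
eef_rot: [0.0, 0.99, 0.144, 0.0]
wrist_force: [-13.3, 2.2, 26.4]
opening: -0.001
grasp_force: 13.4
```

Request:
{"op": "apply_moves", "data": {
  "moves": [
    {"jaw":0,"offset":[0,0,0],"rot":[0,0,0]},
    {"jaw":0,"offset":[0,0,-30],"rot":[0,0,0]},
    {"jaw":0,"offset":[0,0,-32],"rot":[0,0,0]},
    {"jaw":0,"offset":[-4,-49,0],"rot":[0,0,0]},
    {"jaw":0,"offset":[-4,-49,0],"rot":[0,0,0]}
  ]
}}

```text
time_s: 11.18
eef_pos: [0.5386, 0.0888, 0.147]
eef_rot: [0.0, 0.99, 0.142, 0.001]
wrist_force: [0.0, -0.1, -0.4]
opening: -0.002
grasp_force: 0.0
```

Request:
{"op": "apply_moves", "data": {
  "moves": [
    {"jaw":0,"offset":[-4,-49,0],"rot":[0,0,0]},
    {"jaw":0,"offset":[-3,-50,0],"rot":[0,0,0]},
    {"jaw":0,"offset":[0,0,0],"rot":[0,0,0]},
    {"jaw":0,"offset":[0,0,0],"rot":[0,0,0]},
    {"jaw":0,"offset":[0,0,0],"rot":[0,0,0]}
  ]
}}

```text
time_s: 11.8
eef_pos: [0.5039, 0.1803, 0.1463]
eef_rot: [0.0, 0.99, 0.143, 0.0]
wrist_force: [0.7, 0.5, -0.4]
opening: 0.001
grasp_force: 0.0
```

```bash
python3 look.py w5.png
```

```text
[0.5039 0.1803 0.1463] [ 0.12  0.19  1.78 -0.    1.17  1.41] [ 0.7  0.5 -0.4] 0.0012686131803553969
clamp_square_top 0.72 [ 38. 211.] 5940 mean [0.3996 0.46   0.0099] mid [0.4571 0.347  0.1467] z 0.0096
clamp_square_top 0.55 [418. 320.] 272 mean [0.441  0.0824 0.0938] mid [0.498  0.1321 0.1865] z 0.0874
clamp_opposite_top 0.56 [500.  67.] 2115 mean [0.6369 0.0982 0.0872] mid [0.609  0.1409 0.1854] z 0.087
clamp_long_top 0.67 [578. 190.] 1997 mean [ 0.5729 -0.0006  0.0875] mid [0.5728 0.0907 0.1852] z 0.0866
clamp_last_top 0.61 [318. 216.] 1171 mean [0.5059 0.1841 0.1013] mid [0.5291 0.1845 0.1922] z 0.1004
```

View pics/w5.png

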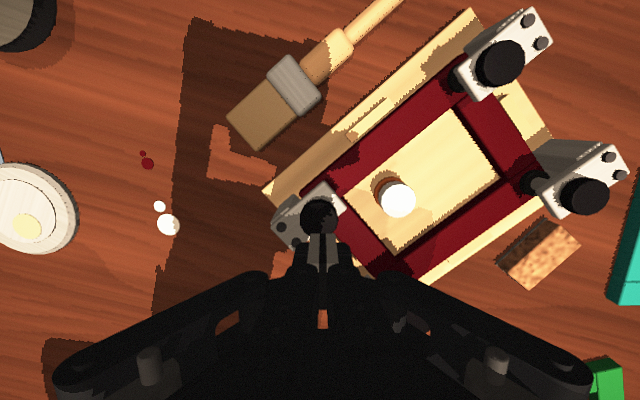

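The last cap is at (318,216), under the tips. The long cap (585,195) and the opposite cap (500,65) are down at about 87 mm. Pushing last.

Request:
{"op": "apply_moves", "data": {
  "moves": [
    {"jaw":0,"offset":[1,-2,26],"rot":[0,0,0]},
    {"jaw":0,"offset":[0,0,16],"rot":[0,0,0]},
    {"jaw":0,"offset":[0,0,5],"rot":[0,0,0]},
    {"jaw":0,"offset":[0,0,5],"rot":[0,0,0]},
    {"jaw":0,"offset":[0,0,4],"rot":[0,0,0]}
  ]
}}

```text
time_s: 12.68
eef_pos: [0.5037, 0.1834, 0.0905]
eef_rot: [0.0, 0.99, 0.143, 0.0]
wrist_force: [-2.5, -2.0, 3.7]
opening: 0.003
grasp_force: 1.8
```

Request:
{"op": "apply_moves", "data": {
  "moves": [
    {"jaw":0,"offset":[0,0,3],"rot":[0,0,0]},
    {"jaw":0,"offset":[0,0,2],"rot":[0,0,0]},
    {"jaw":0,"offset":[0,0,1],"rot":[0,0,0]},
    {"jaw":0,"offset":[0,0,0],"rot":[0,0,0]},
    {"jaw":0,"offset":[0,0,0],"rot":[0,0,0]}
  ]
}}

```text
time_s: 13.3
eef_pos: [0.5041, 0.1835, 0.0877]
eef_rot: [0.0, 0.99, 0.144, 0.0]
wrist_force: [-14.2, -3.7, 29.9]
opening: 0.001
grasp_force: 14.8
```

Request:
{"op": "apply_moves", "data": {
  "moves": [
    {"jaw":0,"offset":[0,0,-30],"rot":[0,0,0]},
    {"jaw":0,"offset":[0,0,-50],"rot":[0,0,0]},
    {"jaw":0,"offset":[-30,25,-45],"rot":[0,0,0]},
    {"jaw":0,"offset":[-45,35,-10],"rot":[0,0,0]},
    {"jaw":0,"offset":[-45,35,0],"rot":[0,0,0]}
  ]
}}

```text
time_s: 13.92
eef_pos: [0.416, 0.0573, 0.2209]
eef_rot: [0.001, 0.99, 0.144, 0.002]
wrist_force: [0.3, -1.1, 0.4]
opening: -0.002
grasp_force: 0.0
```

Request:
{"op": "apply_moves", "data": {
  "moves": [
    {"jaw":0,"offset":[-20,0,0],"rot":[0,0,0]},
    {"jaw":0,"offset":[0,0,0],"rot":[0,0,0]},
    {"jaw":0,"offset":[0,0,0],"rot":[0,0,0]},
    {"jaw":0,"offset":[0,0,0],"rot":[0,0,0]},
    {"jaw":0,"offset":[0,0,0],"rot":[0,0,0]}
  ]
}}

```text
time_s: 14.55
eef_pos: [0.3967, 0.0531, 0.2191]
eef_rot: [-0.0, 0.99, 0.144, -0.0]
wrist_force: [-0.3, 0.3, 0.1]
opening: 0.001
grasp_force: 0.0
```

```bash
python3 look.py w6.png
```

```text
[0.3967 0.0531 0.2191] [-0.17 -0.23  2.03  0.    1.34  1.12] [-0.3  0.3  0.1] 0.0014977891500800905
clamp_square_top 0.81 [308. 142.] 1582 mean [0.4388 0.0827 0.0876] mid [0.4383 0.0825 0.2222] z 0.0873
clamp_long_top 0.69 [441.  22.] 1154 mean [ 0.571  -0.0028  0.0876] mid [0.5226 0.0273 0.2218] z 0.0871
clamp_last_top 0.88 [220.  39.] 1114 mean [0.5027 0.1825 0.088 ] mid [0.4884 0.1344 0.222 ] z 0.0874
```

View pics/w6.png

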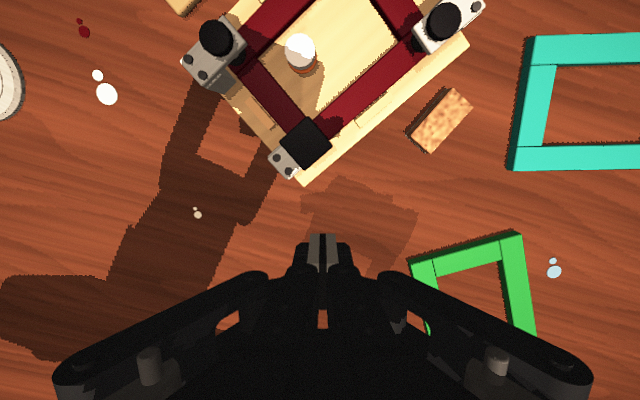

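The square cap (308,142), long (441,22) and last (220,39) all read about 88 mm, as opposite did earlier. All four are down, the frame and pot look undisturbed, and the arm is clear.

```bash
python3 -c "
from bench import ctrl
print(ctrl.hand_in())"
```

```text
the job is handed in; nothing more can be done
None
```

All four clamps are fully down, pushed in the order asked (square, opposite, long, last), and the job was handed in at about 15 s with the arm clear; the frame, pot and other things look unmoved in the wrist views.

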